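Mount a spool pin in the thread stand and load the teal thread

ROBOT

A 6-joint arm with a two-finger parallel gripper is mounted at the origin on the work surface. World frame = base frame: x ahead of the robot, y to its left, z up, the work surface at z = 0. Lengths are in mm, angles in rad, forces in N, time in s.
With the tool pointing down it reaches from about 350 to 975 mm from the base axis. Payload 7.1 kg.
Tool frame: the origin (TCP) lies on the front face of the gripper's body, between the roots of the fingers; the fingertips stand 80 mm ahead of it and the grasp point (between the pads) lies 61 mm ahead of it; z points along the fingers, y is the line along which they close (so a half turn about z gives the same grasp; the last joint's range is limited). The gripper opens to 88 mm and grips with 3 to 60 N. Pads are 20 mm wide; open, the fingers measure 115 mm over their backs; the gripper's body (75 mm by 178 mm) begins 61 mm behind the grasp point.
Start: joints at [-1.356, 0.423, 1.63, -0, 1.089, -0.019], TCP at [144.817, -607.975, 302.675] pointing down, gripper open.
Joint ranges: [-3, 3], [-0.9, 2.11], [0.09, 2.58], [-1.31, 4.45], [0.11, 2.69], [-2.54, 2.54]. Speed limits (rad/s): [2.39, 2.39, 3.01, 3.14, 3.14, 3.14].

INTERFACE

Orientations are given as a rotation vector (axis times angle).
In Python, from workcell import readout, vision, close_job gives the robot as it stands.
- The arm moves only by the tool servo_tool, never from a script. Its argument "plan" is a list that holds one entry, the list of rows, each a list of 7 numbers: the gripper command: -1 is fully open, 1 is shut, values between are in proportion, then the shift along the world's x, y, z in units of 40 mm (1.0 is 40 mm), then the turn, a rotation vector about the world's x, y, z in units of 5 degrees (1.0 is 5 degrees). A call has 1 to 5 rows; each row shifts and turns the commanded pose from where the row before left it; what a row does not reach is not made up. A row lasts 1/12 s, in which the tool goes at most 41.7 mm and 7.16 degrees, less where a joint would pass 70% of its speed; a pose out of reach is approached as far as the arm can. A call is refused whole if a number of a shift passes 1 or a number of a turn 1, either way. A call with a gripper value outside its range is refused whole. The fingers move at their own pace and stop on an object; the grip force is fixed at half the most. Time passes only in rows, so rows that do not move let the fingers close. It gives the time, the measured TCP pose, the force, the opening and the grip force at its end, in the units of the state.
- readout.get_obs(): the state, without advancing time (a new reading comes with each control period).
- vision.get_image(name): name is "side" or "top"; returns the picture (384x512x3 uint8, red, green, blue); there is no depth.
- vision.camera_params(name): a dict with "fx", "fy", "cx", "cy" (pixels), "D" ([k1, k2, p1, p2, k3] as OpenCV has them; the pictures are not rectified), "rvec" (rotation vector, rad) and "tvec" (3), from world to camera coordinates, as OpenCV has them. Camera axes: x right, y down, z forward; pixel columns grow to the right and rows downward; lengths in mm; the calibration is good to about 2 mm. A picture is of the moment at which its call begins. camera_params takes no time and is no camera call.
- close_job(): hands the job in; it is judged then, once.
The state is a dict: "t": time; "qpos": joint angles; "qvel": joint speeds; "joint_torque": joint torques, N m; "ee_pos": TCP position; "orientation": TCP orientation; "ft_force": force on the tool from outside, world axes, zero at the start; "moment": the same for the moment, N m; "width": finger opening in mm; "grasp_force": force on a finger pad.
Only numpy, scipy, OpenCV 4.12 (cv2) and the standard library are available. Lean on these libraries where they do the work, as an engineer would, in place of code of your own. Each camera call takes 0.05 s, during which the arm holds its last target. There are 200 camera calls.

TASK

Fit the steel spool pin from the wooden rack into the holder of the thread stand: push it straight down past the side spring plunger, never forcing it, until the plunger snaps into the groove and the pin's disc sits flush on the holder. Let go of the pin, then slip the teal spool over it and lower it, without dropping it, until it rests on the disc. Leave the other spools, the thimble and the chalk where they are.

Things in the scene. Friction and masses are not known exactly. Their poses are not given: they have to be found in the camera images.
- stand: Fixed thread stand: grey base plate 185 x 110 x 12 mm, steel column, and on it an aluminium arm ending in the pin holder, a 36 x 36 mm block with an upright through bore 15.5 mm wide. Origin: on the bore's axis at bench level (bore x, y = its x, y). The arm is clamped at any height: the holder's top face lies 68 to 118 mm above the bench, differing from run to run and not reported.
- column_top (a point): Top of the stand's 18 mm steel column, 126 mm above the bench, 95 mm from the bore along the stand's +x. The spring plunger's brass barrel and red knob stick out along the stand's +y to 48 mm from the bore's axis; its 7 mm ball enters the bore 15 mm below the holder's top face.
- plunger (a joint): How far the pin pushes the spring plunger out of the bore, m: 0 empty, about 0.0024 on the full shank, 0.0006-0.0011 snapped in the groove. Pushing the pin in: from 38 mm before home the push rises to 4-13 N over some 6 mm, then up to 8 N of drag; in the last 3 mm the ball drops into the groove and draws the pin down; then the disc meets the holder, a hard stop: 15 N is ample, 25 N is forcing it.
- pin: Steel spool pin, 140 g, upright in the rack. Origin: centre of its disc's underside; z up along the pin. Disc 40 mm wide, z 0 to 4 mm. Spindle above: 10 mm wide, to z = 84 mm, tapered end; grip it here, well above the disc. Shank below: 14 mm wide, to z = -52 mm, its last 4 mm tapering to 8 mm; a groove 1.8 mm deep runs round it at z = -15.5 mm. Round, so its yaw does not matter.
- pin_top (a point): The upper end of the pin, on its axis, 84 mm above its origin.
- rack: Fixed pine rack, 110 x 50 x 62 mm, with two upright 17 mm holes, 57 mm deep, at x = -27 and +27 mm of it; the pin stands in the one at x = -27 mm, its disc resting on the rack's top. Origin: centre of the underside, long side along x.
- teal_spool: Spool of teal (blue-green) thread with cream end flanges, upright, 51 mm across at the thread, 54 mm at the flanges, 62 mm tall, about 90 g, with a 16 mm hole right through. Origin: centre of the underside; z up along the hole.
- red_spool: Bystander: spool of red thread, same size and kind as the teal one. Origin: centre of the underside.
- orange_spool: Bystander: spool of orange thread, same size and kind as the teal one. Origin: centre of the underside.
- thimble: Bystander: small steel thimble, 19 mm across, 25 mm tall, standing on its rim. Origin: centre of the underside.
- chalk: Bystander: flat piece of pink tailor's chalk, 55 x 42 x 9 mm. Origin: centre of the underside.
Mind the look-alikes: they are no part of the job. There is more than one size of the stand; the job needs the smallest.

How it is judged (in metres and radians):
On the way:
1. the pin is home in the holder, the plunger snapped into its groove, and let go (value of joint plunger between 0.0003 and 0.0016 m and horizontal distance between pin and stand below 0.003 m and angle between the z axis of pin and the z axis of stand, either way round below 0.05 rad and z of pin in the frame of stand below 0.1205 m and contact force between the fingers and pin below 0.1 N), for 0.2 s.
At the end, for the whole second after the job is handed in: Pin in the holder, within 3 mm of its axis and 0.05 rad of upright, plunger snapped in the groove (0.3 to 1.6 mm: disc flush to about 2 mm); teal spool resting on the disc (underside within 3 mm of its top, 6 mm of the axis, 0.08 rad); both at rest, nothing held (value of joint plunger between 0.0003 and 0.0016 m and horizontal distance between pin and stand below 0.003 m and angle between the z axis of pin and the z axis of stand, either way round below 0.05 rad and z of pin in the frame of stand below 0.1205 m and z of teal_spool in the frame of pin between 0.001 and 0.007 m and horizontal distance between teal_spool and pin below 0.006 m and angle between the z axis of teal_spool and the z axis of pin, either way round below 0.08 rad and linear speed of each of teal_spool, pin below 0.02 m/s); the robot touches nothing.
It fails at once if the pin is forced: more than 55 N summed over its contacts with the stand (disc, bore and plunger) (contact force between pin and stand above 55 N).
It fails at once if the teal spool is dropped down the pin (faster than 0.5 m/s within 15 mm of the pin's axis) (horizontal distance between teal_spool and pin below 0.015 m and linear speed of teal_spool above 0.5 m/s).
It fails at once if the red or orange spool is moved more than 20 mm (distance of any of red_spool, orange_spool from where it was at the start of the episode above 0.02 m).
It fails at once if the thimble or the chalk is moved more than 20 mm (distance of any of thimble, chalk from where it was at the start of the episode above 0.02 m).
It also fails if it takes over 72 s, if anything falls off the work surface, if the arm or the gripper's body presses on something with over 40 N, if the wrist force passes 120 N, or if a joint passes its speed limit or range.

## Working session

There is one attempt and no reset: what is moved stays moved. The work goes in short steps, Python scripts to look and compute and a tool call to move; the robot and the scene stay as the last step left them, time stands still between calls to the robot, and variables do not carry over. Pictures are saved under pics/ and viewed, at most 10 in all, crops included, and the job is handed in when it is done.

Besides the shell and the picture viewer there is one more tool, called after "Call:" as name(argument=value, ...) on one line, values as JSON. servo_tool: Moves the arm, as the interface text tells. Its arguments: {"type":"object","properties":{"plan":{"type":"array"}},"required":["plan"]}

```bash
mkdir -p pics; cat > h.py <<'E'
import numpy as np,cv2
from workcell import readout,vision
def snap(n,f):
    im=vision.get_image(n);cv2.imwrite('pics/'+f+'.png',im[:,:,::-1]);return im
def cam(n):
    p=vision.camera_params(n);K=np.array([[p['fx'],0,p['cx']],[0,p['fy'],p['cy']],[0,0,1.]])
    return K,np.array(p['D'],float),np.array(p['rvec'],float),np.array(p['tvec'],float)
def ray(n,uv):
    K,D,r,t=cam(n);R=cv2.Rodrigues(r)[0]
    x=cv2.undistortPoints(np.array([[uv]],float),K,D)[0,0]
    return -R.T@t,R.T@np.array([x[0],x[1],1])
def atz(n,uv,z):
    c,d=ray(n,uv);return c+d*(z-c[2])/d[2]
def proj(n,P):
    K,D,r,t=cam(n);return cv2.projectPoints(np.array(P,float).reshape(-1,3),r,t,K,D)[0][:,0]
def tri(a,b): # top uv, side uv -> point, gap
    c1,d1=ray('top',a);c2,d2=ray('side',b)
    s=np.linalg.lstsq(np.c_[d1,-d2],c2-c1,rcond=None)[0]
    p,q=c1+d1*s[0],c2+d2*s[1];return (p+q)/2,np.linalg.norm(p-q)
E
python3 - <<'E'
from h import *
a=snap('top','t0');b=snap('side','s0')
for n,i in(('top',a),('side',b)):cv2.imwrite(f'pics/{n}0.png',cv2.resize(i[:,:,::-1],(800,600),interpolation=cv2.INTER_CUBIC));print(n,ray(n,(256,192)))
o=readout.get_obs();print({k:np.round(v,3) for k,v in o.items()})
E
```

```text
top (array([ 214.16524459, -123.63586939, 1431.54586799]), array([ 0.17530209, -0.0375488 , -0.98389256]))
side (array([ 30.46141454, 619.97775694, 671.98748717]), array([ 0.39234858, -0.73144752, -0.5577425 ]))
{'t': np.float64(0.1), 'qpos': array([-1.356,  0.424,  1.631, -0.   ,  1.089, -0.019]), 'qvel': array([ 0.001, -0.001, -0.001,  0.001,  0.002, -0.   ]), 'joint_torque': array([ 1.0000e-03, -5.4561e+01, -2.7432e+01,  6.4000e-02,  1.9000e-02,
       -0.0000e+00]), 'ee_pos': array([ 144.719, -607.621,  302.003]), 'orientation': array([-3.119, -0.366,  0.   ]), 'ft_force': array([-0.799,  0.055, -0.368]), 'moment': array([ 0.001, -0.013,  0.01 ]), 'grasp_force': np.float64(0.0), 'width': np.float64(87.527)}
```

View pics/top0.png

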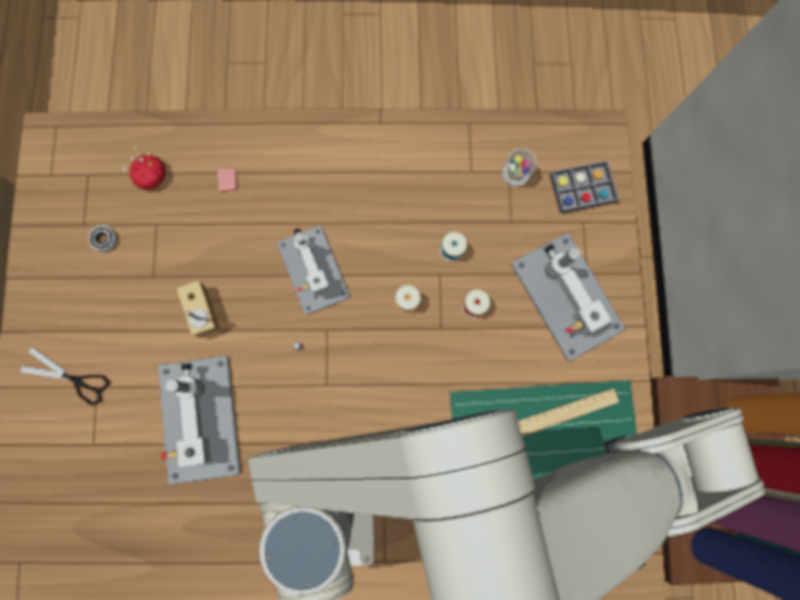

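View pics/side0.png

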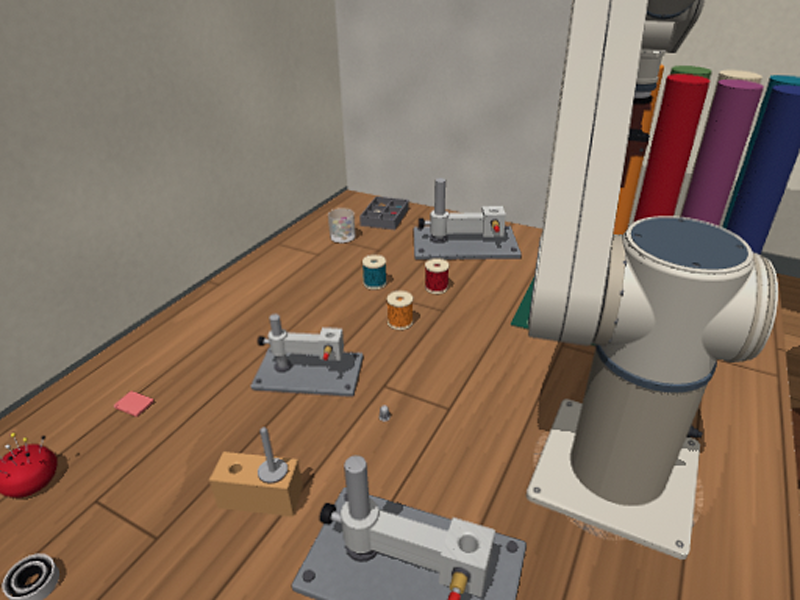

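The top view (800x600) shows the smallest stand at (312,268), the rack with the pin at (200,318) and the teal spool at (455,245). The side view shows them at (310,355), (265,470) and (374,270). Next I take enlarged crops.

```bash
python3 - <<'E'
from h import *
def crop(im,u,v,w,h,s): return cv2.resize(im[v:v+h,u:u+w],(w*s,h*s),interpolation=cv2.INTER_CUBIC)
a=cv2.imread('pics/t0.png');b=cv2.imread('pics/s0.png')
# each tile 50x50 x8=400 wide/ 300 tall (37 rows)
T=np.zeros((600,800,3),np.uint8)
def put(im,u,v,w,h,s,x,y):T[y:y+h*s,x:x+w*s]=crop(im,u,v,w,h,s)
put(a,175,140,50,60,8,0,0)     # top stand
put(a,110,176,33,40,8,400,0)  # top rack
put(a,275,143,33,28,8,400,330)   # top teal
cv2.imwrite('pics/ct.png',T)
T[:]=0
put(b,158,196,80,60,5,0,0)   # side stand
put(b,130,268,66,64,6,404,0)  # side rack
put(b,225,158,30,32,8,0,310)   # side teal
cv2.imwrite('pics/cs.png',T)
E
```

```text
(no output)
```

View pics/ct.png

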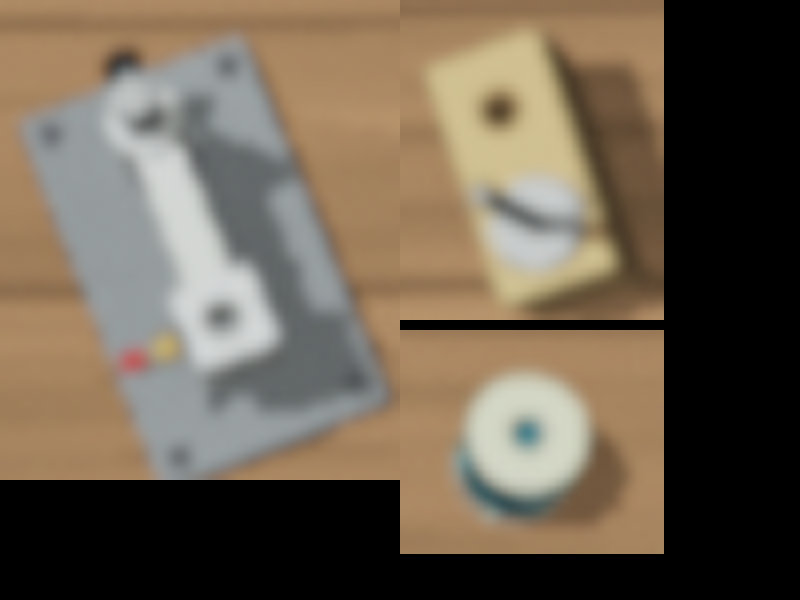

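View pics/cs.png

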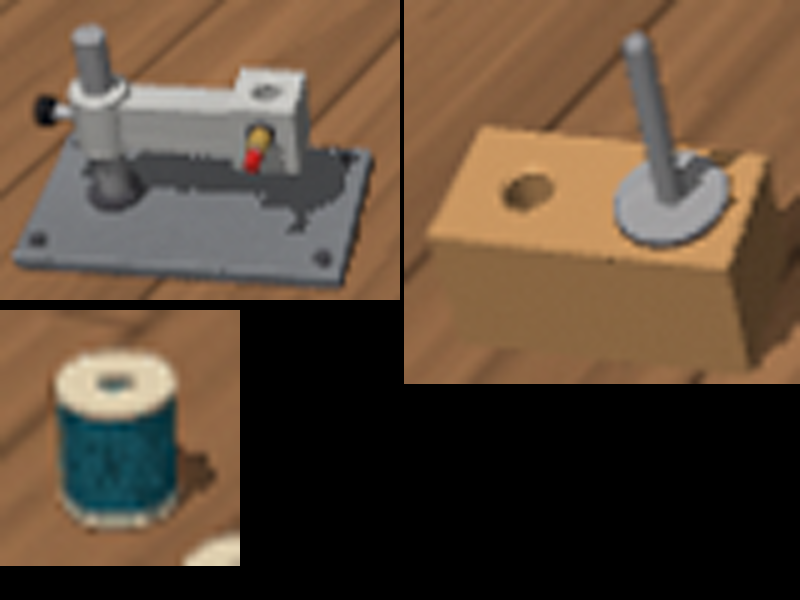

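The crops show the bore at (221,316) in the top crop and (267,93) in the side crop. The disc is at (537,223) and (672,197), the pin top is at (636,40) in the side crop, and the teal hole is at (527,433) and (116,382).

```bash
python3 - <<'E'
from h import *
f=lambda x,y,s,u,v:(u+(x+.5)/s-.5,v+(y+.5)/s-.5)
bt=f(221,316,8,175,140);bs=f(267,92,5,158,196)
dt=f(137,223,8,110,176);ds=f(268,197,6,130,268);ps=f(232,40,6,130,268)
tt=f(127,103,8,275,143);ts=f(116,72,8,225,158)
ct=f(152,115,8,175,140);cs=f(90,34,5,158,196)
np.set_printoptions(precision=1,suppress=True)
for n,a,b in(('bore',bt,bs),('disc',dt,ds),('teal',tt,ts),('col',ct,cs)):print(n,a,b,*tri(a,b))
print('disc z66',atz('top',dt,66),atz('side',ds,66));print('pintop',atz('side',ps,146))
print('teal',atz('top',tt,62),atz('side',ts,62))
print('col',atz('top',ct,126),atz('side',cs,126))
for z in(68,80,90,100,110,118):print(z,atz('top',bt,z),atz('side',bs,z))
for n,p in(('chalk',(227,180)),('thimble',(297,346)),('orange',(408,297)),('red',(477,303))):print(n,atz('top',((p[0]+.5)/1.5625-.5,(p[1]+.5)/1.5625-.5),30))
E
```

```text
bore (202.1875, 179.0625) (211.0, 214.0) [499.2   7.3  90.7] 0.1282810833726838
disc (126.6875, 203.4375) (174.25, 300.4166666666667) [422.3 268.5  62.5] 0.42114595106390956
teal (290.4375, 155.4375) (239.0625, 166.5625) [ 589.3 -299.7   58.6] 0.6110571226436526
col (193.5625, 153.9375) (175.6, 202.4) [584.6  37.3 120. ] 11.09089134434201
disc z66 [421.5 267.3  66. ] [420.2 270.5  66. ]
pintop [420.6 270.5 146. ]
teal [ 588.1 -299.4   62. ] [ 586.5 -294.7   62. ]
col [578.   33.6 126. ] [584.6  44.8 126. ]
68 [504.1   9.6  68. ] [517.4 -16.5  68. ]
80 [501.6   8.4  80. ] [507.8  -3.9  80. ]
90 [499.4   7.4  90. ] [499.7   6.6  90. ]
100 [497.3   6.5 100. ] [491.6  17.2 100. ]
110 [495.2   5.5 110. ] [483.6  27.7 110. ]
118 [493.5   4.7 118. ] [477.1  36.1 118. ]
chalk [753.9 225.1  30. ]
thimble [362.4  54.7  30. ]
orange [ 471.3 -194.7   30. ]
red [ 456.1 -351.4   30. ]
```

Call:
servo_tool(plan=[[[-1,0.6,0.7,0,0,0,0],[-1,0.6,0.7,0,0,0,0],[-1,0.6,0.7,0,0,0,0],[-1,0.6,0.7,0,0,0,0],[-1,0.6,0.7,0,0,0,0]]])

```text
t: 0.52
ee_pos: [265.4, -466.4, 302.3]
orientation: [-3.12, -0.365, 0.0]
ft_force: [0.7, -0.5, 0.2]
width: 88.0
grasp_force: 0.0
```

Call:
servo_tool(plan=[[[-1,0.6,0.7,0,0,0,0],[-1,0.6,0.7,0,0,0,0],[-1,0.6,0.7,0,0,0,0],[-1,0.6,0.7,0,0,0,0],[-1,0.3,0.9,0,0,0,0]]])

```text
t: 0.93
ee_pos: [374.9, -319.3, 302.8]
orientation: [3.119, 0.366, 0.002]
ft_force: [-0.0, -0.6, 0.4]
width: 87.4
grasp_force: 0.0
```

Call:
servo_tool(plan=[[[-1,0.3,0.9,0,0,0,0],[-1,0.3,0.9,0,0,0,0],[-1,0.1,0.9,0,0,0,0],[-1,0,0.95,0,0,0,0],[-1,0,0.95,0,0,0,0]]])

```text
t: 1.35
ee_pos: [400.6, -134.2, 302.5]
orientation: [-3.12, -0.366, 0.0]
ft_force: [0.3, -0.0, -0.8]
width: 87.9
grasp_force: 0.0
```

Call:
servo_tool(plan=[[[-1,0,0.95,0,0,0,0],[-1,0,0.95,0,0,0,0],[-1,0,0.95,0,0,0,0],[-1,0,0.95,0,0,0,0],[-1,0,0.5,0,0,0,0]]])

```text
t: 1.77
ee_pos: [400.1, 38.9, 302.6]
orientation: [-3.119, -0.369, 0.0]
ft_force: [-0.1, -0.6, 0.8]
width: 87.6
grasp_force: 0.0
```

Call:
servo_tool(plan=[[[-1,0.1,0.95,0,0,0,0],[-1,0.1,0.95,0,0,0,0],[-1,0.1,0.95,0,0,0,0],[-1,0.1,0.95,0,0,0,0],[-1,0.1,0.95,0,0,0,0]]])

```text
t: 2.18
ee_pos: [420.4, 228.0, 302.6]
orientation: [3.12, 0.367, -0.0]
ft_force: [1.5, -0.5, -0.1]
width: 87.8
grasp_force: 0.0
```

Call:
servo_tool(plan=[[[-1,0,0.7,0,0,0,0],[-1,0,0.2,0,0,0,0],[-1,0,0,0,0,0,0],[-1,0,0,0,0,0,0]]])

```text
t: 2.52
ee_pos: [420.3, 261.4, 302.2]
orientation: [3.119, 0.368, -0.002]
ft_force: [0.2, 0.2, 0.6]
width: 87.7
grasp_force: 0.0
```

```bash
python3 -c "
from h import *
o=readout.get_obs();print(o['qpos'],o['ee_pos'],o['orientation'],o['ft_force'])"
```

```text
[ 5.32513676e-01  2.33124669e-01  1.91181072e+00 -4.33926400e-04
  9.98224090e-01  1.86873796e+00] [420.27644391 261.38368883 302.19532018] [ 3.11900662e+00  3.67874737e-01 -2.02041359e-03] [0.15450029 0.15885007 0.64621483]
```

Call:
servo_tool(plan=[[[-1,0,0.18,-0.6,0,0,0],[-1,0,0,-0.8,0,0,0],[-1,0,0,-0.8,0,0,0],[-1,0,0,-0.6,0,0,0],[-1,0,0,-0.43,0,0,0]]])

```text
t: 2.93
ee_pos: [419.9, 266.6, 171.5]
orientation: [3.119, 0.363, -0.005]
ft_force: [-0.4, -0.7, -0.3]
width: 87.9
grasp_force: 0.0
```

Call:
servo_tool(plan=[[[0,0,0,0,0,0,0],[0.6,0,0,0,0,0,0],[0.7,0,0,0,0,0,0],[0.7,0,0,0,0,0,0]]])

```text
t: 3.27
ee_pos: [421.6, 269.0, 174.9]
orientation: [-3.119, -0.365, -0.003]
ft_force: [-1.0, 0.6, 0.3]
width: 64.6
grasp_force: 0.0
```

```bash
python3 - <<'E'
from h import *
a=snap('top','t1');b=snap('side','s1')
T=np.zeros((420,800,3),np.uint8)
T[:,:400]=cv2.resize(a[165:228,96:156][:,:,::-1],(400,420),interpolation=cv2.INTER_CUBIC)
T[:,400:]=cv2.resize(b[255:318,140:200][:,:,::-1],(400,420),interpolation=cv2.INTER_CUBIC)
cv2.imwrite('pics/c1.png',T);o=readout.get_obs();print(o['ee_pos'],o['width'],o['ft_force'])
E
```

```text
[421.47642436 269.33289761 174.80257561] 56.48083710074382 [ 0.16337015 -0.51825719 -0.32020271]
```

View pics/c1.png

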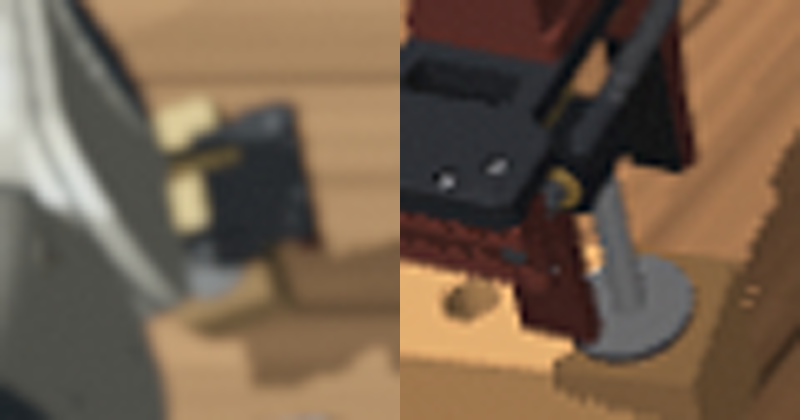

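The pin stands between the fingers, with its disc at (640,300) in the side half. I close fully.

Call:
servo_tool(plan=[[[1,0,0,0,0,0,0],[1,0,0,0,0,0,0],[1,0,0,0,0,0,0],[1,0,0,0,0,0,0],[1,0,0,0,0,0,0]]])

```text
t: 3.78
ee_pos: [420.8, 269.3, 173.5]
orientation: [-3.12, -0.367, -0.0]
ft_force: [-0.3, 0.5, -0.5]
width: 23.4
grasp_force: 0.0
```

Call:
servo_tool(plan=[[[1,0,0,0,0,0,0],[1,0,0,0,0,0,0],[1,0,0,0,0,0,0],[1,0,0,0,0,0,0]]])

```text
t: 4.12
ee_pos: [420.7, 269.2, 173.3]
orientation: [3.12, 0.366, -0.0]
ft_force: [1.0, 1.1, -1.0]
width: 9.4
grasp_force: 30.0
```

Call:
servo_tool(plan=[[[1,0,0,0.3,0,0,0],[1,0,0,0.7,0,0,0],[1,0,0,0.8,0,0,0],[1,0,0,0.9,0,0,0],[1,0,0,0.9,0,0,0]]])

```text
t: 4.53
ee_pos: [420.3, 268.9, 318.5]
orientation: [3.119, 0.366, -0.002]
ft_force: [1.8, -0.6, -3.5]
width: 9.6
grasp_force: 30.0
```

Call:
servo_tool(plan=[[[1,0.1,-0.4,0.2,0,0,0],[1,0.3,-0.9,0,0,0,0],[1,0.3,-0.9,0,0,0,0],[1,0.3,-0.9,0,0,0,0],[1,0.3,-0.9,0,0,0,0]]])

```text
t: 4.95
ee_pos: [472.7, 107.7, 325.6]
orientation: [3.12, 0.368, 0.0]
ft_force: [1.0, 1.1, -1.8]
width: 9.5
grasp_force: 30.0
```

Call:
servo_tool(plan=[[[1,0.3,-0.9,0,0,0,0],[1,0.3,-0.9,0,0,0,0],[1,0.05,-0.55,0,0,0,0],[1,0,-0.2,0,0,0,0],[1,0,0,0,0,0,0]]])

```text
t: 5.37
ee_pos: [498.5, 5.7, 325.1]
orientation: [-3.121, -0.362, 0.001]
ft_force: [-0.5, 1.5, -1.1]
width: 9.4
grasp_force: 30.0
```

Call:
servo_tool(plan=[[[1,0,0,-0.4,0,0,0],[1,0,0,-0.4,0,0,0],[1,0,0,0,0,0,0],[1,0,0,0,0,0,0]]])

```text
t: 5.7
ee_pos: [498.1, 8.4, 293.0]
orientation: [-3.119, -0.368, 0.004]
ft_force: [0.2, 0.2, -1.0]
width: 9.4
grasp_force: 30.0
```

```bash
python3 - <<'E'
from h import *
a=snap('top','t2');b=snap('side','s2')
T=np.zeros((600,800,3),np.uint8)
T[:,:400]=cv2.resize(a[135:210,165:215][:,:,::-1],(400,600),interpolation=cv2.INTER_CUBIC)
T[:,400:]=cv2.resize(b[160:235,185:235][:,:,::-1],(400,600),interpolation=cv2.INTER_CUBIC)
cv2.imwrite('pics/c2.png',T);o=readout.get_obs();print(o['ee_pos'],o['width'],o['ft_force'],o['moment'],o['orientation'])
E
```

```text
[499.01426637   8.08695697 294.13470349] 9.468361334424584 [ 0.42915138 -0.05076506 -2.20578562] [-0.00338472 -0.00223556  0.03849847] [-3.11983681e+00 -3.68056467e-01 -9.49963664e-04]
```

View pics/c2.png

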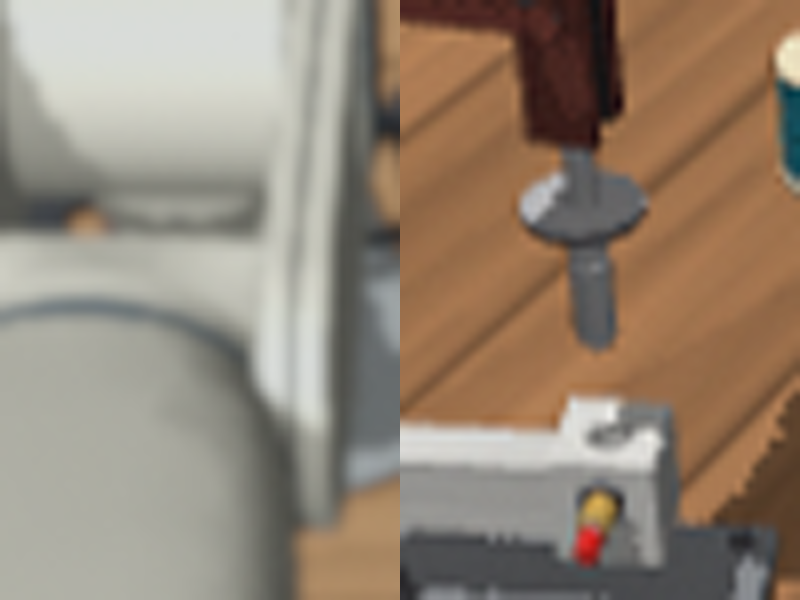

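```bash
python3 - <<'E'
from h import *
np.set_printoptions(precision=2,suppress=True)
x,y,z=499,8.1,294.1-111.2
print('bottom,disc axis top, groove',proj('side',[[x,y,z-52],[x,y,z+4],[x,y,z-15.5]]),'obs bottom-ish (209.2,203) disc',)
for h in(88,91,94,97):print(h,proj('side',[[x,y,h],[x+5,y,h],[x,y+5,h]])," obs",(211.0,214.0))
print(proj('top',[[x,y,94],[x,y,90]]),'obs',(202.19,179.06))
E
```

```text
bottom,disc axis top, groove [[209.6  202.13]
 [207.71 184.38]
 [208.38 190.69]] obs bottom-ish (209.2,203) disc
88 [[210.98 214.95]
 [209.45 214.44]
 [209.95 215.95]]  obs (211.0, 214.0)
91 [[210.88 214.07]
 [209.35 213.57]
 [209.85 215.08]]  obs (211.0, 214.0)
94 [[210.79 213.19]
 [209.26 212.69]
 [209.76 214.2 ]]  obs (211.0, 214.0)
97 [[210.69 212.31]
 [209.16 211.81]
 [209.66 213.31]]  obs (211.0, 214.0)
[[201.88 178.94]
 [201.99 179.19]] obs (202.19, 179.06)
```

Call:
servo_tool(plan=[[[1,-0.02,-0.02,-0.3,0,0,0],[1,0,0,-0.3,0,0,0],[1,0,0,-0.15,0,0,0],[1,0,0,0,0,0,0]]])

```text
t: 6.13
ee_pos: [497.7, 6.8, 263.0]
orientation: [-3.12, -0.367, 0.002]
ft_force: [-0.4, -0.9, -1.6]
width: 9.7
grasp_force: 30.0
```

Call:
servo_tool(plan=[[[1,0,0,-0.05,0,0,0],[1,0,0,-0.05,0,0,0],[1,0,0,-0.05,0,0,0],[1,0,0,0,0,0,0]]])

```text
t: 6.47
ee_pos: [498.1, 6.4, 257.5]
orientation: [-3.12, -0.366, -0.0]
ft_force: [-0.6, -1.2, -1.1]
width: 9.5
grasp_force: 30.0
```

Call:
servo_tool(plan=[[[1,0,0,-0.05,0,0,0],[1,0,0,-0.05,0,0,0],[1,0,0,-0.05,0,0,0],[1,0,0,0,0,0,0]]])

```text
t: 6.8
ee_pos: [497.8, 6.7, 251.2]
orientation: [-3.119, -0.366, 0.001]
ft_force: [-0.5, 2.6, -2.0]
width: 9.7
grasp_force: 30.0
```

Call:
servo_tool(plan=[[[1,0,0.02,-0.03,0,0,0],[1,0,0,-0.03,0,0,0],[1,0,0,0,0,0,0]]])

```text
t: 7.05
ee_pos: [497.9, 7.2, 248.8]
orientation: [3.12, 0.367, -0.001]
ft_force: [-0.1, 0.6, -1.3]
width: 9.6
grasp_force: 30.0
```

Call:
servo_tool(plan=[[[1,0,0,-0.03,0,0,0],[1,0,0,-0.03,0,0,0],[1,0,0,0,0,0,0]]])

```text
t: 7.3
ee_pos: [497.9, 7.2, 246.4]
orientation: [3.12, 0.366, -0.0]
ft_force: [-0.3, 0.6, -2.2]
width: 9.7
grasp_force: 30.0
```

Call:
servo_tool(plan=[[[1,0,0.01,-0.03,0,0,0],[1,0,0,-0.03,0,0,0],[1,0,0,-0.03,0,0,0]]])

```text
t: 7.55
ee_pos: [498.1, 7.6, 243.0]
orientation: [3.12, 0.367, 0.0]
ft_force: [-0.5, 0.3, -0.7]
width: 9.2
grasp_force: 30.0
```

Call:
servo_tool(plan=[[[1,0,0,-0.03,0,0,0],[1,0,0,-0.03,0,0,0],[1,0,0,0,0,0,0]]])

```text
t: 7.8
ee_pos: [498.2, 7.5, 240.8]
orientation: [3.12, 0.367, 0.001]
ft_force: [-0.8, 0.0, 1.7]
width: 9.6
grasp_force: 30.0
```

Call:
servo_tool(plan=[[[1,0,0,-0.03,0,0,0],[1,0,0,-0.03,0,0,0],[1,0,0,0,0,0,0]]])

```text
t: 8.05
ee_pos: [498.4, 7.5, 239.3]
orientation: [3.12, 0.367, 0.001]
ft_force: [-3.6, -1.7, 8.8]
width: 9.4
grasp_force: 30.0
```

Call:
servo_tool(plan=[[[1,0,0,-0.03,0,0,0],[1,0,0,-0.03,0,0,0],[1,0,0,0,0,0,0]]])

```text
t: 8.3
ee_pos: [498.1, 7.5, 236.2]
orientation: [3.12, 0.367, 0.001]
ft_force: [-1.3, -1.0, 2.1]
width: 9.4
grasp_force: 30.0
```

Call:
servo_tool(plan=[[[1,0,0,-0.04,0,0,0],[1,0,0,-0.04,0,0,0],[1,0,0,-0.04,0,0,0],[1,0,0,0,0,0,0]]])

```text
t: 8.63
ee_pos: [497.9, 7.5, 230.6]
orientation: [3.12, 0.367, -0.0]
ft_force: [0.2, -1.8, 0.4]
width: 9.7
grasp_force: 30.0
```

Call:
servo_tool(plan=[[[1,0,0,-0.04,0,0,0],[1,0,0,-0.04,0,0,0],[1,0,0,-0.04,0,0,0],[1,0,0,0,0,0,0]]])

```text
t: 8.97
ee_pos: [498.0, 7.5, 225.9]
orientation: [3.12, 0.366, -0.0]
ft_force: [-0.4, -2.3, -0.8]
width: 9.6
grasp_force: 30.0
```

Call:
servo_tool(plan=[[[1,0,0,-0.04,0,0,0],[1,0,0,-0.04,0,0,0],[1,0,0,-0.04,0,0,0],[1,0,0,0,0,0,0]]])

```text
t: 9.3
ee_pos: [497.9, 7.6, 221.0]
orientation: [3.12, 0.367, -0.0]
ft_force: [1.4, -2.2, -2.4]
width: 9.6
grasp_force: 30.0
```

Call:
servo_tool(plan=[[[1,0,0,-0.04,0,0,0],[1,0,0,-0.04,0,0,0],[1,0,0,-0.04,0,0,0],[1,0,0,0,0,0,0]]])

```text
t: 9.63
ee_pos: [498.0, 7.6, 216.3]
orientation: [3.12, 0.367, -0.0]
ft_force: [1.0, -3.8, -1.2]
width: 9.5
grasp_force: 30.0
```

Call:
servo_tool(plan=[[[1,0,0,-0.04,0,0,0],[1,0,0,-0.04,0,0,0],[1,0,0,-0.03,0,0,0],[1,0,0,0,0,0,0]]])

```text
t: 9.97
ee_pos: [498.0, 7.6, 212.0]
orientation: [3.12, 0.367, -0.0]
ft_force: [0.4, -3.6, 0.0]
width: 9.5
grasp_force: 30.0
```

Call:
servo_tool(plan=[[[1,0,0,-0.03,0,0,0],[1,0,0,-0.03,0,0,0],[1,0,0,0,0,0,0]]])

```text
t: 10.22
ee_pos: [498.0, 7.6, 209.6]
orientation: [3.12, 0.366, -0.0]
ft_force: [0.6, -3.7, -0.8]
width: 9.5
grasp_force: 30.0
```

Call:
servo_tool(plan=[[[1,0,0,-0.03,0,0,0],[1,0,0,0,0,0,0]]])

```text
t: 10.38
ee_pos: [498.0, 7.6, 208.4]
orientation: [3.12, 0.366, -0.0]
ft_force: [0.6, -4.4, -0.7]
width: 9.5
grasp_force: 30.0
```

Call:
servo_tool(plan=[[[1,0,0,-0.03,0,0,0],[1,0,0,0,0,0,0]]])

```text
t: 10.55
ee_pos: [497.8, 7.6, 206.9]
orientation: [3.12, 0.367, -0.001]
ft_force: [1.3, -4.3, -5.2]
width: 9.2
grasp_force: 30.0
```

Call:
servo_tool(plan=[[[1,0,0,-0.025,0,0,0],[1,0,0,0,0,0,0]]])

```text
t: 10.72
ee_pos: [497.9, 7.6, 206.0]
orientation: [-3.12, -0.366, 0.001]
ft_force: [2.2, -2.7, -5.7]
width: 9.7
grasp_force: 30.0
```

Call:
servo_tool(plan=[[[1,0,0,-0.015,0,0,0],[1,0,0,0,0,0,0]]])

```text
t: 10.88
ee_pos: [497.9, 7.6, 205.7]
orientation: [-3.12, -0.366, 0.0]
ft_force: [1.9, -4.0, -3.7]
width: 9.3
grasp_force: 30.0
```

Call:
servo_tool(plan=[[[1,0,0,-0.015,0,0,0],[1,0,0,0,0,0,0]]])

```text
t: 11.05
ee_pos: [498.0, 7.6, 205.4]
orientation: [-3.12, -0.366, 0.0]
ft_force: [-0.0, -4.5, -1.0]
width: 9.6
grasp_force: 30.0
```

Call:
servo_tool(plan=[[[1,0,0,-0.015,0,0,0],[1,0,0,0,0,0,0]]])

```text
t: 11.22
ee_pos: [498.1, 7.6, 204.9]
orientation: [-3.12, -0.366, -0.0]
ft_force: [-0.0, -3.6, 2.7]
width: 9.4
grasp_force: 30.0
```

Call:
servo_tool(plan=[[[1,0,0,-0.015,0,0,0],[1,0,0,0,0,0,0]]])

```text
t: 11.38
ee_pos: [498.2, 7.6, 204.8]
orientation: [3.12, 0.366, 0.001]
ft_force: [-2.5, -3.8, 8.7]
width: 10.1
grasp_force: 30.0
```

Call:
servo_tool(plan=[[[0.6,0,0,0,0,0,0],[0.2,0,0,0,0,0,0],[-0.2,0,0,0,0,0,0],[-0.2,0,0,0,0,0,0],[-0.2,0,0,0,0,0,0]]])

```text
t: 11.8
ee_pos: [497.9, 7.8, 203.9]
orientation: [-3.12, -0.366, 0.0]
ft_force: [0.6, -0.3, 0.4]
width: 39.2
grasp_force: 0.0
```

Call:
servo_tool(plan=[[[-1,0,0,0,0,0,0],[-1,0,0,0,0,0,0],[-1,0,0,0,0,0,0],[-1,0,0,0.3,0,0,0],[-1,0,0,0.8,0,0,0]]])

```text
t: 12.22
ee_pos: [495.8, 7.6, 245.3]
orientation: [-3.119, -0.366, 0.012]
ft_force: [-0.2, 0.5, -0.4]
width: 73.0
grasp_force: 0.0
```

Call:
servo_tool(plan=[[[-1,0,0,0.9,0,0,0],[-1,0,0,0.9,0,0,0],[-1,0.2,-0.8,0,0,0,0],[-1,0.25,-0.9,0,0,0,0],[-1,0.25,-0.9,0,0,0,0]]])

```text
t: 12.63
ee_pos: [526.4, -97.1, 321.3]
orientation: [3.119, 0.37, 0.004]
ft_force: [0.6, 0.3, -0.4]
width: 87.8
grasp_force: 0.0
```

Call:
servo_tool(plan=[[[-1,0.25,-0.9,0,0,0,0],[-1,0.25,-0.9,0,0,0,0],[-1,0.25,-0.9,0,0,0,0],[-1,0.25,-0.9,0,0,0,0],[-1,0,0,0,0,0,0]]])

```text
t: 13.05
ee_pos: [567.3, -245.9, 320.1]
orientation: [3.118, 0.36, 0.003]
ft_force: [-1.1, 0.8, 0.9]
width: 88.0
grasp_force: 0.0
```

```bash
python3 - <<'E'
from h import *
a=snap('top','t3');b=snap('side','s3')
T=np.zeros((600,800,3),np.uint8)
T[:,:400]=cv2.resize(a[135:210,170:220][:,:,::-1],(400,600),interpolation=cv2.INTER_CUBIC)
T[:,400:]=cv2.resize(b[165:240,185:235][:,:,::-1],(400,600),interpolation=cv2.INTER_CUBIC)
cv2.imwrite('pics/c3.png',T);o=readout.get_obs();print(o['ee_pos'],o['width'],o['ft_force'],o['qpos'])
E
```

```text
[ 565.76132978 -241.38519794  319.47168559] 87.74454582215319 [-0.36389628  0.5082162   0.06146194] [-4.22721419e-01  3.90887813e-01  1.63790025e+00  3.03883024e-04
  1.11376164e+00  9.16593094e-01]
```

View pics/c3.png

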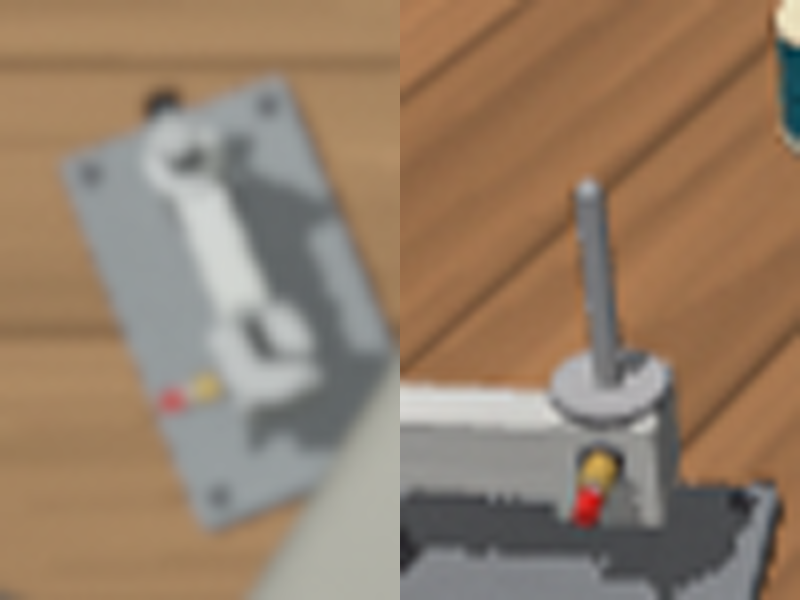

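The pin's disc sits flush on the holder, at (612,388) in the right half, and the pin is upright and released. Now the teal spool.

Call:
servo_tool(plan=[[[-1,0.3,-0.7,0,0,0,0],[-1,0.25,-0.7,-0.3,0,0,0],[-1,0,0,-0.9,0,0,0],[-1,0,0,-0.9,0,0,0],[-1,0,0,0,0,0,0]]])

```text
t: 13.57
ee_pos: [584.5, -293.3, 229.2]
orientation: [-3.113, -0.367, 0.016]
ft_force: [-1.3, 0.6, -0.0]
width: 88.1
grasp_force: 0.0
```

```bash
python3 - <<'E'
from h import *
np.set_printoptions(precision=1,suppress=True)
o=readout.get_obs();print(o['ee_pos'],o['orientation'])
b=snap('side','s4')
print(proj('side',[[498,7.6,178],[498,7.6,98]]),'obs pin top (208.2,187.8) disc (210.5,212.5)')
cv2.imwrite('pics/c4.png',cv2.resize(b[120:220,190:290][:,:,::-1],(600,600),interpolation=cv2.INTER_CUBIC))
E
```

```text
[ 584.5 -293.3  229.2] [-3.1 -0.4  0. ]
[[208.4 187.3]
 [211.1 212. ]] obs pin top (208.2,187.8) disc (210.5,212.5)
```

View pics/c4.png

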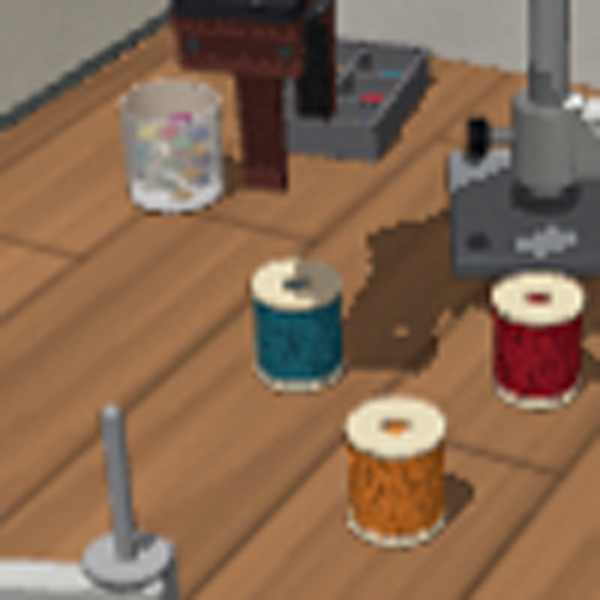

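The gripper is above the teal spool, whose hole is at (297,283), and its fingers point clear of the other spools. I descend.

Call:
servo_tool(plan=[[[-1,0,-0.02,-0.5,0,0,0],[-1,0,0,-0.8,0,0,0],[-1,0,0,-0.8,0,0,0],[-1,0,0,-0.6,0,0,0],[-1,0,0,-0.3,0,0,0]]])

```text
t: 14.03
ee_pos: [587.9, -295.8, 115.6]
orientation: [-3.119, -0.368, 0.002]
ft_force: [-0.6, 0.5, 0.2]
width: 87.6
grasp_force: 0.0
```

Call:
servo_tool(plan=[[[-1,0,0,0,0,0,0],[-1,0,0,0,0,0,0],[-1,0,0,0,0,0,0]]])

```text
t: 14.28
ee_pos: [589.4, -297.5, 118.6]
orientation: [3.118, 0.367, 0.005]
ft_force: [1.3, 0.1, -0.1]
width: 88.2
grasp_force: 0.0
```

Call:
servo_tool(plan=[[[-1,-0.02,0,-0.2,0,0,0],[-1,0,0,-0.2,0,0,0],[-0.5,0,0,0,0,0,0],[0,0,0,0,0,0,0],[1,0,0,0,0,0,0]]])

```text
t: 14.7
ee_pos: [587.2, -297.2, 100.0]
orientation: [-3.12, -0.366, 0.0]
ft_force: [0.3, -0.8, 0.4]
width: 71.2
grasp_force: 0.0
```

Call:
servo_tool(plan=[[[1,0,0,0,0,0,0],[1,0,0,0,0,0,0],[1,0,0,0,0,0,0],[1,0,0,0,0,0,0]]])

```text
t: 15.03
ee_pos: [587.3, -297.3, 100.2]
orientation: [3.12, 0.366, 0.0]
ft_force: [-0.1, 0.4, 1.0]
width: 50.4
grasp_force: 30.0
```

Call:
servo_tool(plan=[[[1,0,0,0.3,0,0,0],[1,0,0,0.7,0,0,0],[1,0,0,0.9,0,0,0],[1,0,0,0.9,0,0,0],[1,0,0,0.9,0,0,0]]])

```text
t: 15.45
ee_pos: [586.8, -296.9, 250.2]
orientation: [-3.12, -0.366, 0.001]
ft_force: [0.6, 0.2, -1.4]
width: 50.3
grasp_force: 30.0
```

Call:
servo_tool(plan=[[[1,0,0,0.9,0,0,0],[1,-0.1,0.4,0.5,0,0,0],[1,-0.25,0.9,0.1,0,0,0],[1,-0.25,0.9,0,0,0,0],[1,-0.25,0.9,0,0,0,0]]])

```text
t: 15.87
ee_pos: [552.6, -172.2, 309.7]
orientation: [3.12, 0.364, 0.003]
ft_force: [0.7, 0.6, -1.6]
width: 50.1
grasp_force: 30.0
```

Call:
servo_tool(plan=[[[1,-0.25,0.9,0,0,0,0],[1,-0.25,0.9,0,0,0,0],[1,-0.25,0.9,0,0,0,0],[1,-0.25,0.9,0,0,0,0],[1,-0.25,0.5,0,0,0,0]]])

```text
t: 16.28
ee_pos: [502.0, -6.4, 308.9]
orientation: [-3.119, -0.368, -0.001]
ft_force: [-0.3, 0.7, -1.3]
width: 50.2
grasp_force: 30.0
```

Call:
servo_tool(plan=[[[1,-0.1,0.4,0,0,0,0],[1,0,0,0,0,0,0],[1,0,0,0,0,0,0],[1,0,0,0,0,0,0]]])

```text
t: 16.62
ee_pos: [499.5, 6.4, 308.6]
orientation: [3.12, 0.367, 0.001]
ft_force: [0.6, -0.6, -1.2]
width: 49.9
grasp_force: 30.0
```

```bash
python3 - <<'E'
from h import *
np.set_printoptions(precision=2,suppress=True)
b=snap('side','s5');o=readout.get_obs();p=o['ee_pos'];print(p,o['orientation'],o['ft_force'],o['width'])
q=[[p[0],p[1],p[2]-100.2+z] for z in(0,62)]
print('spool axis proj',proj('side',q),'pin top',proj('side',[[498,7.6,178]]))
cv2.imwrite('pics/c5.png',cv2.resize(b[145:225,170:250][:,:,::-1],(600,600),interpolation=cv2.INTER_CUBIC))
E
```

```text
[499.58   6.08 308.45] [3.12 0.37 0.  ] [ 0.2   0.42 -0.26] 50.318858370197695
spool axis proj [[207.22 176.86]
 [204.94 155.19]] pin top [[208.45 187.28]]
```

View pics/c5.png

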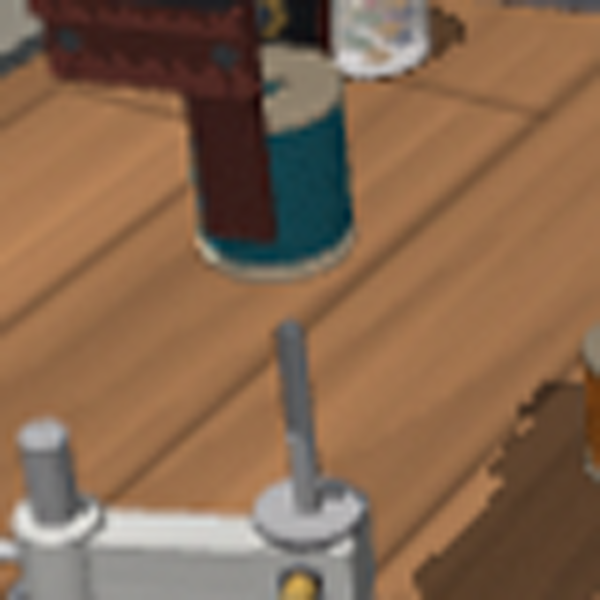

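The spool's underside centre appears at about (275,235) and the pin tip at (289,322). That puts the spool about 2 mm further in +x than planned, so I correct for it and descend.

Call:
servo_tool(plan=[[[1,-0.07,0.02,-0.2,0,0,0],[1,0,0,-0.3,0,0,0],[1,0,0,-0.2,0,0,0],[1,0,0,0,0,0,0],[1,0,0,0,0,0,0]]])

```text
t: 17.08
ee_pos: [496.1, 7.2, 279.3]
orientation: [-3.12, -0.365, 0.003]
ft_force: [-0.0, 0.6, -1.7]
width: 49.8
grasp_force: 30.0
```

Call:
servo_tool(plan=[[[1,0,0,-0.05,0,0,0],[1,0,0,-0.05,0,0,0],[1,0,0,0,0,0,0]]])

```text
t: 17.33
ee_pos: [496.5, 7.6, 276.0]
orientation: [3.12, 0.366, 0.0]
ft_force: [0.3, -0.5, -0.8]
width: 50.3
grasp_force: 30.0
```

Call:
servo_tool(plan=[[[1,0,0,-0.05,0,0,0],[1,0,0,-0.05,0,0,0],[1,0,0,0,0,0,0]]])

```text
t: 17.58
ee_pos: [496.3, 7.7, 271.8]
orientation: [-3.12, -0.367, 0.001]
ft_force: [-0.4, 0.1, -0.8]
width: 50.1
grasp_force: 30.0
```

Call:
servo_tool(plan=[[[1,0,0,-0.06,0,0,0],[1,0,0,-0.06,0,0,0],[1,0,0,-0.06,0,0,0],[1,0,0,0,0,0,0]]])

```text
t: 17.92
ee_pos: [496.1, 7.6, 264.3]
orientation: [-3.12, -0.366, 0.001]
ft_force: [-0.5, -0.3, -1.7]
width: 50.5
grasp_force: 30.0
```

Call:
servo_tool(plan=[[[1,0,0,-0.1,0,0,0],[1,0,0,-0.1,0,0,0],[1,0,0,-0.1,0,0,0],[1,0,0,-0.1,0,0,0],[1,0,0,0,0,0,0]]])

```text
t: 18.33
ee_pos: [495.9, 7.6, 247.9]
orientation: [-3.12, -0.366, 0.002]
ft_force: [0.4, 0.2, -1.2]
width: 50.1
grasp_force: 30.0
```

Call:
servo_tool(plan=[[[1,0,0,-0.1,0,0,0],[1,0,0,-0.1,0,0,0],[1,0,0,-0.1,0,0,0],[1,0,0,-0.1,0,0,0],[1,0,0,0,0,0,0]]])

```text
t: 18.75
ee_pos: [496.0, 7.6, 232.0]
orientation: [-3.12, -0.366, 0.002]
ft_force: [-0.4, 0.4, -0.8]
width: 50.6
grasp_force: 30.0
```

Call:
servo_tool(plan=[[[1,0,0,-0.1,0,0,0],[1,0,0,-0.1,0,0,0],[1,0,0,-0.1,0,0,0],[1,0,0,-0.1,0,0,0],[1,0,0,0,0,0,0]]])

```text
t: 19.17
ee_pos: [496.0, 7.6, 216.0]
orientation: [-3.12, -0.366, 0.002]
ft_force: [1.1, 0.3, -1.6]
width: 50.5
grasp_force: 30.0
```

Call:
servo_tool(plan=[[[1,0,0,-0.1,0,0,0],[1,0,0,-0.1,0,0,0],[1,0,0,-0.1,0,0,0],[1,0,0,-0.05,0,0,0],[1,0,0,0,0,0,0]]])

```text
t: 19.58
ee_pos: [496.1, 7.6, 202.3]
orientation: [-3.12, -0.366, 0.002]
ft_force: [-0.2, 0.2, -0.8]
width: 50.2
grasp_force: 30.0
```

Call:
servo_tool(plan=[[[1,0,0,-0.025,0,0,0],[1,0,0,-0.025,0,0,0],[1,0,0,0,0,0,0]]])

```text
t: 19.83
ee_pos: [496.4, 7.6, 200.8]
orientation: [3.12, 0.366, -0.0]
ft_force: [0.5, -0.2, -0.3]
width: 49.9
grasp_force: 30.0
```

Call:
servo_tool(plan=[[[1,0,0,-0.02,0,0,0],[1,0,0,0,0,0,0]]])

```text
t: 20.0
ee_pos: [496.4, 7.6, 200.1]
orientation: [3.12, 0.366, 0.0]
ft_force: [0.2, -0.4, -1.7]
width: 50.4
grasp_force: 30.0
```

Call:
servo_tool(plan=[[[1,0,0,-0.02,0,0,0],[1,0,0,0,0,0,0]]])

```text
t: 20.17
ee_pos: [496.4, 7.6, 199.2]
orientation: [-3.12, -0.366, 0.0]
ft_force: [-0.0, 0.6, -1.2]
width: 50.0
grasp_force: 30.0
```

Call:
servo_tool(plan=[[[1,0,0,-0.02,0,0,0],[1,0,0,0,0,0,0]]])

```text
t: 20.33
ee_pos: [496.4, 7.6, 198.4]
orientation: [-3.12, -0.366, 0.0]
ft_force: [-0.3, 0.2, -0.7]
width: 50.2
grasp_force: 30.0
```

Call:
servo_tool(plan=[[[1,0,0,-0.02,0,0,0],[1,0,0,0,0,0,0]]])

```text
t: 20.5
ee_pos: [496.5, 7.6, 197.7]
orientation: [3.12, 0.366, 0.0]
ft_force: [-0.2, -0.0, -0.0]
width: 49.9
grasp_force: 30.0
```

Call:
servo_tool(plan=[[[1,0,0,-0.02,0,0,0],[1,0,0,0,0,0,0]]])

```text
t: 20.67
ee_pos: [496.5, 7.6, 197.6]
orientation: [3.12, 0.366, 0.0]
ft_force: [-2.6, 0.6, 8.6]
width: 50.2
grasp_force: 30.0
```

Call:
servo_tool(plan=[[[1,0,0,-0.01,0,0,0],[1,0,0,0,0,0,0]]])

```text
t: 20.83
ee_pos: [496.5, 7.6, 197.6]
orientation: [3.12, 0.366, 0.001]
ft_force: [-4.8, 0.1, 14.4]
width: 49.9
grasp_force: 30.0
```

Call:
servo_tool(plan=[[[1,0,0,0.02,0,0,0],[0.1,0,0,0,0,0,0],[-0.2,0,0,0,0,0,0],[-0.6,0,0,0,0,0,0],[-1,0,0,0,0,0,0]]])

```text
t: 21.25
ee_pos: [496.4, 7.6, 197.1]
orientation: [-3.12, -0.367, 0.0]
ft_force: [-1.8, -0.2, 1.0]
width: 63.0
grasp_force: 0.0
```

Call:
servo_tool(plan=[[[-1,0,0,0,0,0,0],[-1,0,0,0,0,0,0],[-1,0,0,0,0,0,0],[-1,0,0,0.3,0,0,0],[-1,0,0,0.7,0,0,0]]])

```text
t: 21.67
ee_pos: [494.5, 7.6, 234.9]
orientation: [-3.119, -0.366, 0.01]
ft_force: [0.2, -0.8, -0.2]
width: 87.6
grasp_force: 0.0
```

Call:
servo_tool(plan=[[[-1,0,0,0.9,0,0,0],[-1,0,0,0.9,0,0,0],[-1,0,-0.8,0.4,0,0,0],[-1,0,-0.9,0,0,0,0],[-1,0,-0.9,0,0,0,0]]])

```text
t: 22.08
ee_pos: [497.0, -97.2, 327.1]
orientation: [3.118, 0.37, 0.006]
ft_force: [-0.1, 0.1, -0.2]
width: 87.4
grasp_force: 0.0
```

Call:
servo_tool(plan=[[[-1,0,-0.9,0,0,0,0],[-1,0,-0.9,0,0,0,0],[-1,0,-0.5,0,0,0,0],[-1,0,0,0,0,0,0],[-1,0,0,0,0,0,0]]])

```text
t: 22.5
ee_pos: [496.1, -189.1, 325.0]
orientation: [-3.12, -0.362, 0.001]
ft_force: [0.0, 0.1, 0.0]
width: 87.8
grasp_force: 0.0
```

```bash
python3 - <<'E'
from h import *
b=snap('side','s6');a=snap('top','t6')
T=np.zeros((600,800,3),np.uint8)
T[:,:400]=cv2.resize(a[135:210,170:220][:,:,::-1],(400,600),interpolation=cv2.INTER_CUBIC)
T[:,400:]=cv2.resize(b[165:240,185:235][:,:,::-1],(400,600),interpolation=cv2.INTER_CUBIC)
cv2.imwrite('pics/c6.png',T)
E
```

```text
(no output)
```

View pics/c6.png

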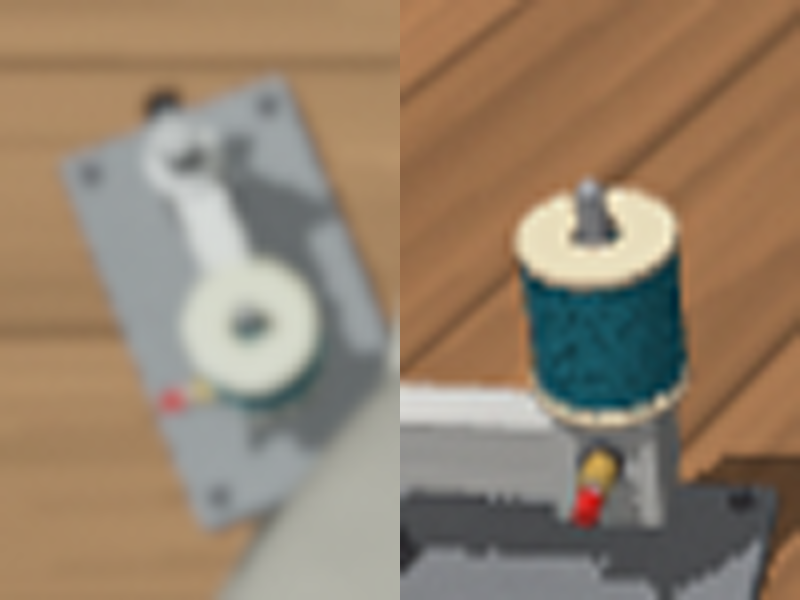

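The spool sits level on the disc, and the pin tip comes through its hole at (589,195) in the right half, with the robot clear. I hand the job in.

```bash
python3 -c "
from workcell import close_job
print(close_job())"
```

```text
the job is handed in; nothing more can be done
None
```

The pin is seated in the smallest stand's holder with its disc flush, the teal spool rests level on it, and the job was handed in at about 22.6 s; the hand-in gave no verdict, and the plunger snap was judged from the push forces and final height.

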